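# Lock the drive in its carrier and snap its clip cover on

### The job

Swing the hinged keeper bar of the aluminium drive carrier fully shut over the drive, into its detent. Then take the black clip cover out of the tray, set it over the other end of the drive and press it down until both spring clips snap over its ends, and keep it pressed: finish with the gripper still pushing the cover firmly down (about 8 N) onto its springy rubber strips. Leave everything else on the bench where it is.

Things in the scene. Friction and masses are not known exactly. Their poses are not given: they have to be found in the camera images.
- carrier: Aluminium drive carrier, fixed to the bench: base plate 128 (x) x 132 (y) x 5 mm. Origin: centre of the base's underside, at bench height; z up. It is turned about z by up to 0.3 rad. The keeper bar is at its -x end (the robot's side), the cover's seat at its +x end. A bare silver drive lies in its pocket.
- keeper_hinge (a point): Hinge axis (vertical) of the keeper bar, at carrier (-40, -50, 17) mm, half-way up the bar.
- keeper_post (a point): Middle of the keeper bar's black upright grip post: 10 mm across, 25 mm tall, from 20 to 45 mm above the bench; this point 32.5 mm above the bench and 78 mm from the hinge axis. The steel bar is 12 mm wide and 6 mm thick (14 to 20 mm above the bench) and reaches 100 mm from the hinge. Pocket walls below it: 13 mm high.
- keeper (a joint): Keeper bar's angle in rad: 0 = shut (bar along the carrier's +y, across the drive, against its stop); positive = open, swung towards the carrier's -x (anticlockwise seen from above). It swings level, stays where it is left (about 1 N at the post), and from about 0.17 down to 0.07 rad has to be pushed over a sprung brass ball (about 3 N at the post) before it drops into its detent at 0.
- clip_seat (a point): Where the centre of the cover's underside belongs: centre of the seat, at carrier (30, 0, 18) mm, the height of the unpressed rubber strips; its axes are the carrier's. Two rubber strips (34 x 6 mm) lie at y = -40 and +40 mm from it, and a spring clip stands at each end in y; the clips centre the cover in y, nothing guides it in x.
- cover_mid (a point): Loose black plastic clip cover, lying right way up in the tray. Plate 36 (x) x 89 (y) x 4 mm, its ends bevelled underneath, with a grip rib in its middle, 14 (x) x 34 (y) mm, rising 24 mm above the plate; 28 mm tall overall, about 60 g. This point: its centre, 14 mm above its underside. Its axes: y along the plate and the rib, z up. It is symmetrical, so either way round fits; its y has to lie along the carrier's y.
- tray: Shallow grey parts tray, fixed, 180 (x) x 140 (y) x 14 mm, walls 4 mm, floor 4 mm thick; origin: centre of its underside, at bench height. Carrier and tray may swap sides.
- strips (a joint): How far the cover's rubber strips are pressed down, in m: 0 = free, 0.0045 = bottomed. Spring 2.5 N per mm. With the cover snapped in but let go it is well under 0.001; the snap comes just before the cover touches them.
- clip_left (a joint): Steel spring clip at the carrier's +y end, 24 mm wide (x), top 38 mm above the bench. The gap between the two clips is 100 mm at the top and tapers to 84 mm; catches' undersides about 23 mm above the bench. Value: outward deflection in m, 0 at rest; about 0.0025 as the cover is forced past, then jumps back as it snaps in. Both clips together take about 8 N at the peak, dropping to nearly 0 at the snap.
- clip_right (a joint): The same for the clip at the carrier's -y end.
- drive_mid (a point): Centre of the silver drive, 100 x 70 x 7 mm, loose in the carrier's pocket with 2 mm play; its top is 12 mm above the bench.
- flask_mid (a point): Bystander, to be left alone: white plastic dropper flask, 44 mm across and 140 mm tall.
- paste_mid (a point): Bystander, to be left alone: small jar of paste, 40 mm across and 36 mm tall.
- phone_mid (a point): Bystander, to be left alone: white phone lying flat, 146 x 70 x 8 mm.
- mouse_mid (a point): Bystander, to be left alone: black computer mouse, 112 x 62 x 32 mm.
- driver_mid (a point): Bystander, to be left alone: screwdriver lying flat, 160 mm long.
- reel_mid (a point): Bystander, to be left alone: metal-wound reel with flanges, 60 mm across and 28 mm tall.
- board_mid (a point): Bystander, to be left alone: bare green circuit board lying flat, 90 x 50 mm.
- spacer_mid (a point): Bystander, to be left alone: brass ring, 20 mm across and 6 mm tall, lying in the tray at the end away from the robot.

How it is judged (in metres and radians):
On the way, in this order (a step that is already met when the one before it is completed fails the run):
1. the keeper bar is shut in its detent (value of joint keeper below 0.04 rad), for 0.2 s.
2. the cover is snapped in under both clips (value of joint keeper below 0.04 rad and horizontal distance between cover_mid and clip_seat below 0.006 m and angle between the y axis of cover_mid and the y axis of clip_seat, either way round below 0.12 rad and angle between cover_mid's own z axis and vertical below 0.06 rad and z of cover_mid in the frame of clip_seat below 0.0146 m and value of joint each of clip_left, clip_right below 0.0012 m), for 0.1 s.
At the end, for the whole second after the job is handed in: Keeper bar within 0.04 rad of shut; cover snapped in, both clips within 1.2 mm of rest, cover within 6 mm of its seat's centre, 0.12 rad of square, 0.06 rad of level; gripper on the cover, strips pressed down over 2 mm through the last second; drive within 10 mm of its place (all of step 2 and value of joint strips above 0.002 m and contact force between any of the fingers, the arm and cover above 3 N and distance of drive_mid from where it was at the start of the episode below 0.01 m); the arm keeps its last pose, push and grip.
It fails at once if a bystander is moved more than 40 mm (distance of any of flask_mid, paste_mid, phone_mid, mouse_mid, driver_mid, reel_mid, board_mid, spacer_mid from where it was at the start of the episode above 0.04 m).
It also fails if it takes over 51 s, if anything falls off the work surface, if the arm or the gripper's body presses on something with over 40 N, if the wrist force passes 120 N, or if a joint passes its speed limit or range.

### The arm

A 6-joint arm with a two-finger parallel gripper is mounted at the origin on the work surface. World frame = base frame: x ahead of the robot, y to its left, z up, the work surface at z = 0. Lengths are in mm, angles in rad, forces in N, time in s.
With the tool pointing down it reaches from about 225 to 875 mm from the base axis. Payload 3.4 kg.
Tool frame: the origin (TCP) lies at the centre of the arm's flange, where the gripper is bolted on; the fingertips stand 173 mm ahead of it and the grasp point (between the pads) lies 155 mm ahead of it; z points along the fingers, y is the direction in which the jaws open and shut (so a half turn about z gives the same grasp; the last joint's range is limited). The gripper opens to 85 mm and grips with 20 to 120 N. Pads are 22 mm wide; open, the fingers measure 114 mm over their backs; the gripper's body (76 mm by 85 mm) begins 54 mm behind the grasp point. The pads swing forward as they close: fully open they stand 13 mm farther back than shut.
Start: joints at [-1.223, 0.276, 1.505, -0, 1.361, -0.121], TCP at [259.793, -512.983, 404.728] pointing down, gripper open.
Joint ranges: [-2.89, 2.89], [-0.75, 2.08], [0.22, 2.7], [-1.18, 4.32], [0.11, 2.71], [-2.7, 2.7]. Speed limits (rad/s): [2.57, 2.57, 3.14, 3.14, 3.14, 3.14].

### API

Orientations are given as [roll, pitch, yaw] about the fixed x, y, z axes, in that order (R = Rz(yaw) Ry(pitch) Rx(roll)).
In Python, from workcell import arm, jaws, planner, viewer gives the robot as it stands. The module is installed in compiled form; this text tells all that it offers. Calls block until the motion is done:
- arm.reach(position, orientation): joint-space move of the TCP to a pose.
- arm.servo_line(position, attitude=None, speed=150): straight line of the TCP; attitude=None keeps the orientation; speed is the mean speed in mm/s.
- arm.goto_joints(angles): joint-space move.
- jaws.let_go() and jaws.grasp(): open the fingers fully, or close them until they stop; the grip force is fixed at half the most.
- arm.hold(seconds).
- planner.ik(position, orientation): joint angles nearest the present ones, or None.
- viewer.get_image(name): name is "scene" or "top" or "wrist"; returns (picture, depth): 420x560x3 uint8, red, green, blue; 420x560 float32, mm along the optical axis (not along the pixel's ray), 0 where there is no reading.
- viewer.camera_info(name): a dict with "fx", "fy", "cx", "cy" (pixels), "extrinsics" (4x4, takes a point from world to camera coordinates); the wrist camera has in their place "tool_from_camera" (4x4, takes a point from camera to tool coordinates, whose origin is the TCP and whose axes are the flange's). Camera axes: x right, y up, looking along -z (the intrinsics and any distortion apply to the point x, -y, -z); pixel columns grow to the right and rows downward; lengths in mm; the calibration is good to about 2 mm. A picture is of the moment at which its call begins: read the wrist's pose just before it. camera_info takes no time and is no camera call.
A pose or a line that the arm cannot do raises arm.Unreachable and nothing moves.
- arm.finish_job(): hands the job in, once; it reports no verdict.
Readings, each from a call of its own:
- arm.get_time(): time.
- arm.get_q(): joint angles.
- arm.get_qd(): joint speeds.
- arm.get_tau(): joint torques, N m.
- arm.get_eef_pos(): TCP position.
- arm.get_eef_rot(): TCP orientation.
- arm.get_contact_force(): force on the tool from outside, world axes, zero at the start.
- arm.get_wrist_torque(): the same for the moment, N m.
- arm.get_opening(): finger opening in mm.
Only numpy, scipy, OpenCV 4.12 (cv2) and the standard library are available. Lean on these libraries where they do the work, as an engineer would, in place of code of your own. Each camera call takes 0.05 s, during which the arm holds its last target.

## Working session

There is one attempt and no reset: what is moved stays moved. The work goes in short steps, each a Python script; the robot and the scene stay as the last script left them, time stands still between calls to the robot, and variables do not carry over. Pictures are saved under pics/ and viewed, and the job is handed in when it is done.

```bash
mkdir -p pics; ls; python3 - <<'E'
from workcell import arm, jaws, planner, viewer
import cv2, numpy as np
for n in ["scene","top","wrist"]:
    p,d=viewer.get_image(n); cv2.imwrite(f"pics/a_{n}.png",p[:,:,::-1]); np.savez(f"a_{n}.npz",p=p,d=d)
    print(n,viewer.camera_info(n),(d>0).mean())
print(arm.get_time(),arm.get_eef_pos(),arm.get_eef_rot(),arm.get_contact_force(),arm.get_opening())
E
```

```text
pics
scene {'fx': 412.4016283287404, 'fy': 412.4016283287404, 'cx': 275.81369983793076, 'cy': 209.1026594559139, 'extrinsics': array([[ 8.21185079e-01,  5.70659148e-01, -1.78986186e-03,
        -4.82902210e+02],
       [-3.48295851e-01,  5.03681334e-01,  7.90566325e-01,
         1.65081174e+02],
       [ 4.52045425e-01, -6.48577868e-01,  6.12373809e-01,
        -1.41713862e+03],
       [ 0.00000000e+00,  0.00000000e+00,  0.00000000e+00,
         1.00000000e+00]])} 0.995812074829932
top {'fx': 446.9175313156627, 'fy': 446.9175313156627, 'cx': 283.35048768641707, 'cy': 207.89677434183307, 'extrinsics': array([[ 2.47243762e-02, -9.99694305e-01,  4.97504539e-05,
         7.90062732e+00],
       [ 9.86598676e-01,  2.44085246e-02,  1.61329712e-01,
        -5.91095969e+02],
       [-1.61281609e-01, -3.93969275e-03,  9.86900563e-01,
        -1.11825538e+03],
       [ 0.00000000e+00,  0.00000000e+00,  0.00000000e+00,
         1.00000000e+00]])} 0.9959396258503401
wrist {'fx': 315.5413732459573, 'fy': 315.5413732459573, 'cx': 282.0466630199122, 'cy': 208.48470018894847, 'tool_from_camera': array([[-2.99392169e-04,  9.56873842e-01,  2.90503632e-01,
         7.31330482e+01],
       [ 9.99999565e-01,  5.43017716e-04, -7.58019472e-04,
         1.11155449e+00],
       [-8.83077623e-04,  2.90503279e-01, -9.56873589e-01,
         3.06625147e+01],
       [ 0.00000000e+00,  0.00000000e+00,  0.00000000e+00,
         1.00000000e+00]])} 0.9959353741496598
0.15 [ 259.74032756 -512.81106235  404.02818617] [-3.14022327e+00 -1.59637593e-04  4.68839883e-01] [ 0.42199289 -0.14442308  0.05035893] 85.42437502214551
```

View pics/a_top.png

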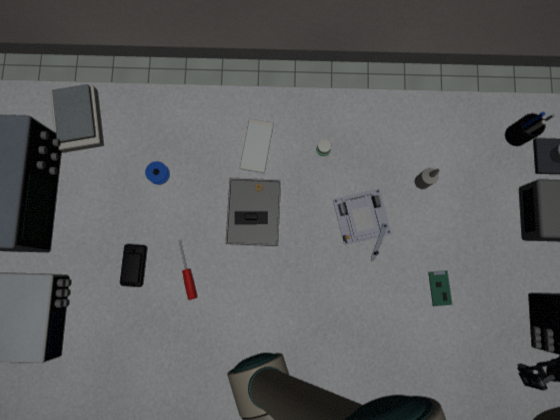

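View pics/a_scene.png

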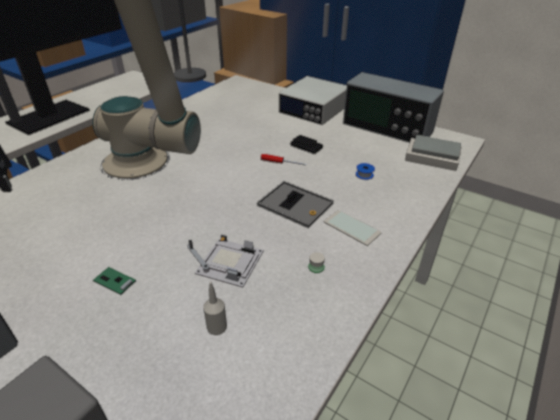

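View pics/a_wrist.png

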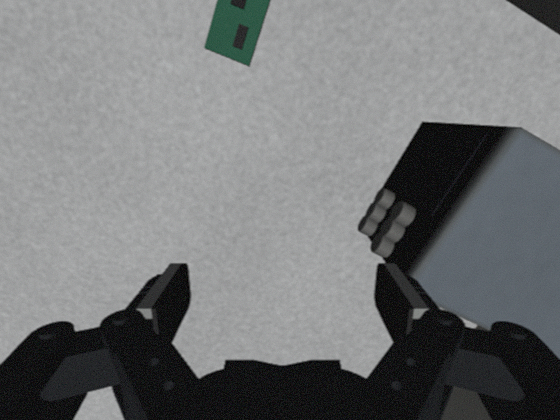

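Top view: carrier at about px (362,217), keeper bar open, post near (375,257). The tray is at (253,212), with the cover at (251,217) and the spacer at (259,187). Next I'll make helpers, a rough localisation and enlarged crops.

```bash
cat > h.py <<'E'
import numpy as np, cv2
from scipy.spatial.transform import Rotation as R
from workcell import arm, jaws, planner, viewer
def camT(name, pos=None, rot=None):
    ci=viewer.camera_info(name)
    if name=="wrist":
        T=np.eye(4); T[:3,:3]=R.from_euler('xyz',rot).as_matrix(); T[:3,3]=pos
        return ci, T@ci["tool_from_camera"]
    return ci, np.linalg.inv(ci["extrinsics"])
def ray(ci,T,u,v):
    d=np.array([(u-ci["cx"])/ci["fx"],-(v-ci["cy"])/ci["fy"],-1.])
    return T[:3,3],T[:3,:3]@d
def onplane(ci,T,u,v,z):
    o,d=ray(ci,T,u,v); return o+d*(z-o[2])/d[2]
def bydepth(ci,T,u,v,dep):
    o,d=ray(ci,T,u,v); return o+d*dep
def proj(ci,T,p):
    c=np.linalg.inv(T)@np.r_[p,1]; return np.array([ci["cx"]+ci["fx"]*c[0]/-c[2],ci["cy"]-ci["fy"]*c[1]/-c[2]])
E
python3 - <<'E'
from h import *
a=np.load("a_top.npz");p=a["p"];d=a["d"]
ci,T=camT("top")
for n,u,v,z in [("carrier",362,217,5),("post",375,257,45),("barfar",387,226,20),("tray",253,212,14),("cover",251,217,20),("sp",259,187,10),("flask",428,178,100),("jar",323,148,36)]:
    print(n,onplane(ci,T,u,v,z).round(1),bydepth(ci,T,u,v,d[v,u]).round(1))
c=p[170:270,220:400,::-1]; cv2.imwrite("pics/a_topz.png",cv2.resize(c,None,fx=4.4,fy=4.4,interpolation=cv2.INTER_CUBIC))
p=np.load("a_scene.npz")["p"];c=p[220:300,180:280,::-1]; cv2.imwrite("pics/a_scz.png",cv2.resize(c,None,fx=7,fy=7,interpolation=cv2.INTER_CUBIC))
E
```

```text
carrier [ 578.1 -190.1    5. ] [ 577.2 -189.    11.4]
post [ 469.2 -216.1   45. ] [ 470.5 -220.7   22.3]
barfar [ 553.4 -253.7   20. ] [ 553.2 -253.4   21.3]
tray [583.1 103.8  14. ] [583.9 104.1   8.9]
cover [568.6 108.2  20. ] [566.9 107.3  31.7]
sp [652.8  90.2  10. ] [653.2  90.3   8.1]
flask [ 667.5 -340.1  100. ] [ 672.  -346.1   81.4]
jar [758.9 -80.2  36. ] [759.7 -80.5  33.3]
```

View pics/a_topz.png

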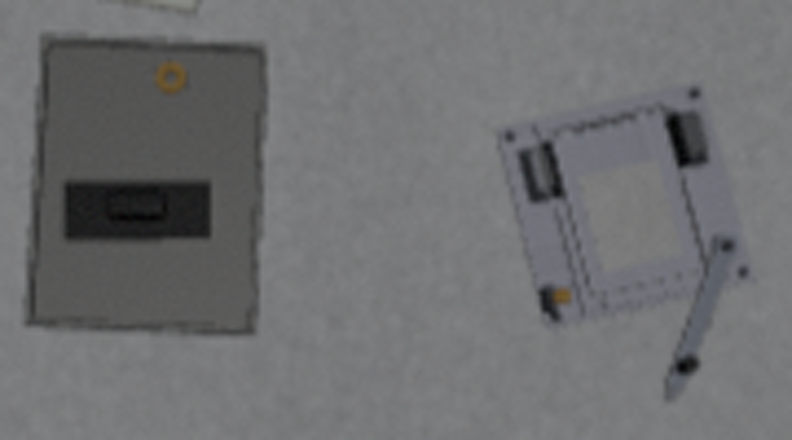

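View pics/a_scz.png

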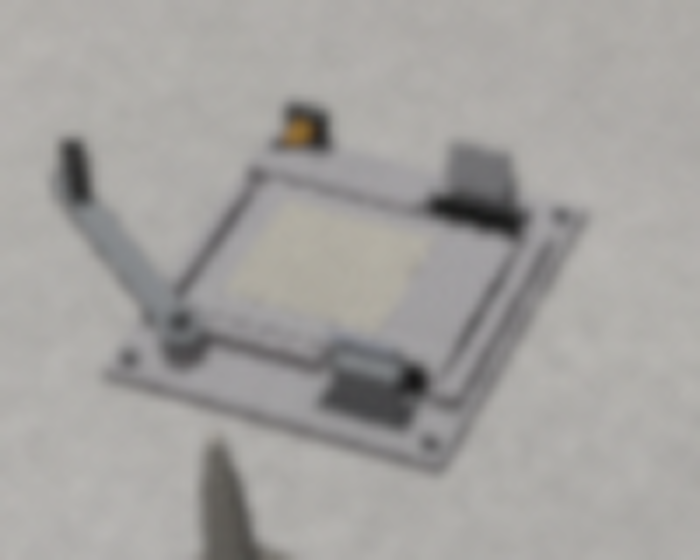

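```bash
python3 - <<'E'
from h import *
t=arm.get_time()
arm.reach([525,-205,330],[np.pi,0,0.25])
print(arm.get_time()-t)
pos,rot=arm.get_eef_pos(),arm.get_eef_rot()
p,d=viewer.get_image("wrist"); cv2.imwrite("pics/b_wrist.png",p[:,:,::-1]); np.savez("b_wrist.npz",p=p,d=d,pos=pos,rot=rot)
print(pos,rot,arm.get_q(),arm.get_contact_force())
for yaw in (np.pi/2,-np.pi/2): 
  print(planner.ik([568,107,184],[np.pi,0,yaw]),planner.ik([600,-185,184],[np.pi,0,yaw+.25]))
E
```

```text
1.5250000000000001
[ 524.87927504 -205.81890808  330.23505697] [ 3.14067266e+00 -1.03155317e-04  2.49367017e-01] [-4.97344254e-01  3.10408879e-01  1.64791353e+00 -4.99739050e-04
  1.18260015e+00  8.24852145e-01] [ 0.08326129 -0.39973007  0.41312204]
[ 6.58366178e-02  4.83360143e-01  1.79375867e+00 -4.44089210e-16
  8.64473841e-01  6.58366178e-02] [-0.40984256  0.54052785  1.67592796  0.          0.92513685 -0.65984256]
None [-4.09842562e-01  5.40527847e-01  1.67592796e+00 -4.44089210e-16
  9.25136850e-01  2.48175009e+00]
```

View pics/b_wrist.png

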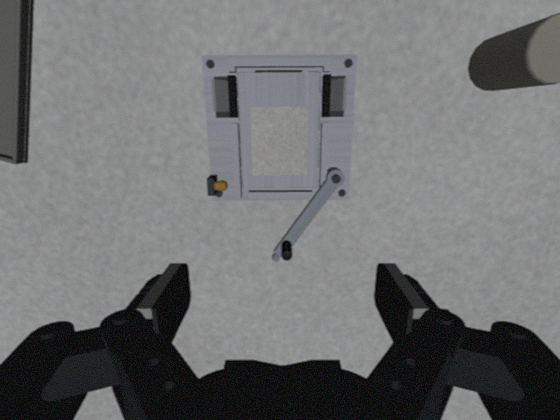

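The wrist view shows the plate corners at about (203,56), (356,55), (351,199) and (208,200). The hinge is at (335,178), the post at (287,250), and the clips at (225,95) and (337,97). Now I'll measure by mask.

```bash
python3 - <<'E'
from h import *
a=np.load("b_wrist.npz");p=a["p"];pos,rot=a["pos"],a["rot"]
ci,T=camT("wrist",pos,rot)
f=cv2.GaussianBlur(p,(3,3),0).astype(int)
m=((f[:,:,2]-f[:,:,0])>6).astype(np.uint8)
m[:40]=0; m[215:]=0; m[:,:180]=0; m[:,400:]=0
m=cv2.morphologyEx(m,cv2.MORPH_CLOSE,np.ones((5,5)))
m=cv2.morphologyEx(m,cv2.MORPH_OPEN,np.ones((9,9)))
c=max(cv2.findContours(m,0,1)[0],key=cv2.contourArea)
q=cv2.approxPolyDP(cv2.convexHull(c),6,True)[:,0]
print(q)
P=np.array([onplane(ci,T,*(x),5) for x in q]); print(P.round(1)); 
print("edges",np.linalg.norm(P-np.roll(P,-1,0),axis=1).round(1))
w=np.array([onplane(ci,T,*x[0],5)[:2] for x in c]); r=cv2.minAreaRect(w.astype(np.float32)); print(r)
v=cv2.resize(p[40:270,180:380,::-1],None,fx=3,fy=2.6,interpolation=cv2.INTER_CUBIC); 
cv2.imwrite("pics/b_z.png",cv2.resize(p[40:240,185:375,::-1],None,fx=3,fy=3,interpolation=cv2.INTER_CUBIC))
cv2.imwrite("pics/b_z2.png",cv2.resize(p[160:280,240:380,::-1],None,fx=5,fy=5,interpolation=cv2.INTER_CUBIC))
cv2.imwrite("pics/b_m.png",m*255)
E
```

```text
[[355  55]
 [347 199]
 [317 211]
 [225 199]
 [210 172]
 [203  67]
 [213  55]]
[[ 657.3 -238.     5. ]
 [ 534.6 -270.     5. ]
 [ 515.8 -245.3    5. ]
 [ 505.6 -155.7    5. ]
 [ 528.  -136.9    5. ]
 [ 616.2 -114.5    5. ]
 [ 627.5 -121.     5. ]]
edges [126.8  31.1  90.1  29.3  91.   13.1 120.7]
((574.208740234375, -192.8632049560547), (139.5248565673828, 131.88223266601562), 14.642227172851562)
```

View pics/b_z.png

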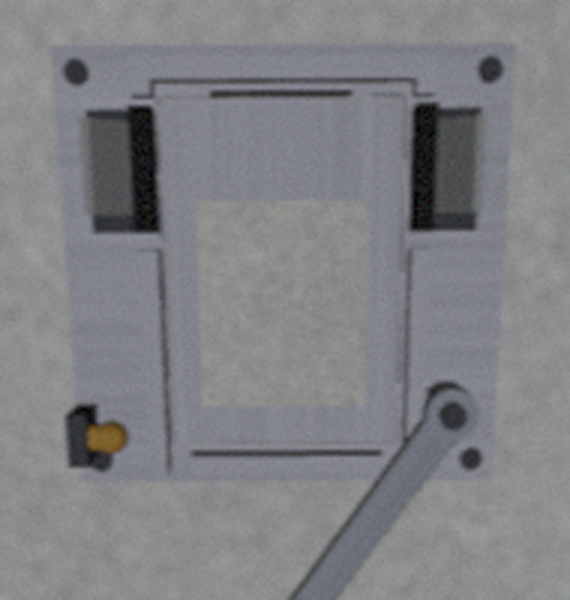

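View pics/b_z2.png

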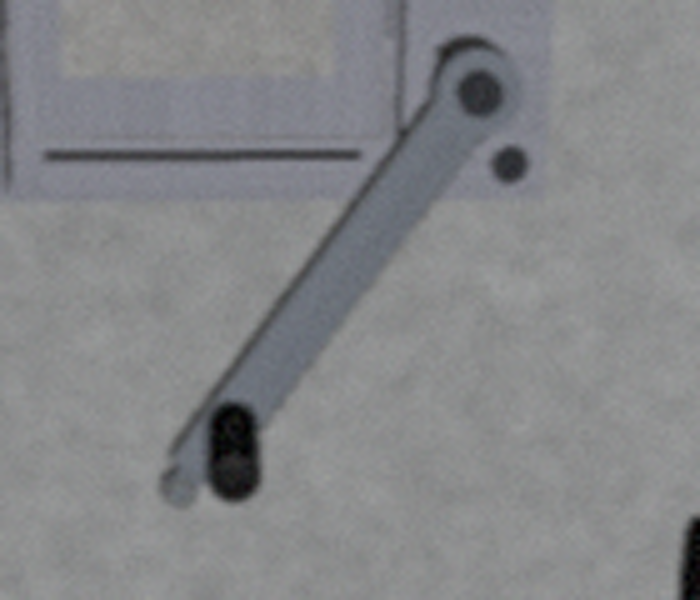

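```bash
python3 - <<'E'
from h import *
a=np.load("b_wrist.npz");pos,rot=a["pos"],a["rot"]
ci,T=camT("wrist",pos,rot)
Z=lambda x,y,f=3,o=(185,40): ((x+.5)/f-.5+o[0],(y+.5)/f-.5+o[1])
C=np.array([onplane(ci,T,*Z(*x),5)[:2] for x in [(52,46),(515,45),(492,476),(77,482)]])
S=np.array([onplane(ci,T,*Z(*x),5)[:2] for x in [(76,71),(490,69),(470,458),(100,460)]])
mod=np.array([[64,66],[64,-66],[-64,-66],[-64,66]])
def fit(m,w):
    mc,wc=m.mean(0),w.mean(0); H=(m-mc).T@(w-wc)
    th=np.arctan2(H[0,1]-H[1,0],H[0,0]+H[1,1]); c,s=np.cos(th),np.sin(th); Rm=np.array([[c,-s],[s,c]])
    o=wc-Rm@mc; return th,o,(w-o)@Rm-m,Rm
print(C.round(1)); th,o,res,Rm=fit(mod,C); print("yaw",th,"origin",o,"res\n",res.round(1))
print("screws in carrier",((S-o)@Rm).round(1))
h=onplane(ci,T,*Z(452,415),20.5)[:2]; print("hinge",h,((h-o)@Rm))
pt=onplane(ci,T,*Z(235,476,5,(240,160)),45)[:2]; print("post",pt,(pt-o)@Rm)
hh=o+Rm@[-40,-50]; e=Rm.T@(pt-hh); print("r",np.hypot(*e),"theta",np.arctan2(-e[0],e[1]))
e=Rm.T@(pt-h); print("r",np.hypot(*e),"theta",np.arctan2(-e[0],e[1]))
# clips top inner/outer
for n,x,z in [("clipL top outer",(86,170),38),("clipR top outer",(478,170),38),("L inner dark in",(158,168),23),("R inner",(412,168),23),("clipL top in",(130,168),38),("clipR",(437,168),38)]:
    q=onplane(ci,T,*Z(*x),z)[:2]; print(n,((q-o)@Rm).round(1))
E
```

```text
[[ 625.2 -112. ]
 [ 657.9 -239. ]
 [ 535.7 -271.4]
 [ 500.8 -142.2]]
yaw 0.2531720272765196 origin [ 579.89262945 -191.16225813] res
 [[-0.3 -0.7]
 [-0.5  0.1]
 [ 1.1 -0.6]
 [-0.3  1.2]]
screws in carrier [[ 57.2  59. ]
 [ 57.3 -59.2]
 [-56.9 -59.2]
 [-57.   59.3]]
hinge [ 553.93290745 -249.66261543] [-39.78514101 -50.13323773]
post [ 481.22062221 -222.86754427] [-103.46803485   -5.97962752]
r 77.23978665008254 theta 0.9643898306479175
r 77.49227227628323 theta 0.9645572081805566
clipL top outer [29.  51.2]
clipR top outer [ 28.6 -51. ]
L inner dark in [30.2 34.4]
R inner [ 29.9 -35.6]
clipL top in [29.4 39.7]
clipR [ 29.1 -40.3]
```

```bash
cat >> h.py <<'E'
YAW=0.2532; O=np.array([579.9,-191.2])
def car(x,y):
    c,s=np.cos(YAW),np.sin(YAW); return O+np.array([c*x-s*y,s*x+c*y])
H=car(-40,-50)
def push(th,off,z=198):
    a=YAW+th; P=H+78*np.array([-np.sin(a),np.cos(a)])
    return np.r_[P-off*np.array([np.cos(a),np.sin(a)]),z],[np.pi,0,a]
E
python3 - <<'E'
from h import *
t=arm.get_time()
jaws.grasp(); print("open",arm.get_opening(),arm.get_time()-t)
p,r=push(0.964,30,260); arm.reach(p,r)
p[2]=198; arm.servo_line(p,r,speed=100)
print(arm.get_time()-t,arm.get_contact_force())
for off in (22,19,17,16):
    p,r=push(0.964,off); arm.servo_line(p,r,speed=60); print(off,arm.get_contact_force().round(2))
pos,rot=arm.get_eef_pos(),arm.get_eef_rot(); print(pos,rot,arm.get_time())
q,d=viewer.get_image("wrist"); cv2.imwrite("pics/c_wrist.png",q[:,:,::-1])
E
```

```text
open 0.039362459132413 0.7666999999999997
2.5500000000000003 [-0.01956727  0.20312863  0.19475099]
22 [-0.24 -0.89  0.16]
19 [ 1.22  0.15 -0.29]
17 [ 0.11 -0.7   0.8 ]
16 [ 0.48 -0.15  0.53]
[ 474.99449325 -237.61451135  197.97476156] [-3.14155106e+00 -1.57649936e-05  1.21721361e+00] 5.3083
```

View pics/c_wrist.png

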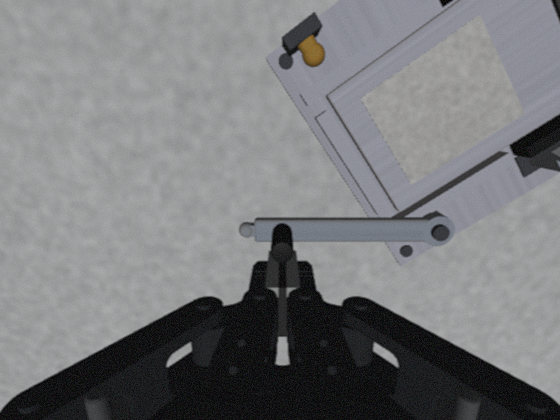

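The post at (282,240) is directly ahead of the closed fingers. Next I'll push it along the arc.

```bash
python3 - <<'E'
from h import *
for th in list(np.arange(0.9,0.2,-0.1))+[0.2,0.14,0.1,0.07]:
    p,r=push(th,16); arm.servo_line(p,r,speed=50); print(round(th,2),(arm.get_contact_force()).round(1))
print(arm.get_time())
q,d=viewer.get_image("wrist"); cv2.imwrite("pics/d_wrist.png",q[:,:,::-1])
E
```

```text
0.9 [0.4 0.2 0.7]
0.8 [0.1 0.2 0.1]
0.7 [-0.6  0.3 -0.4]
0.6 [ 0.4 -0.4 -0.2]
0.5 [-0.2 -0.3 -0.1]
0.4 [-0.5  0.6 -0. ]
0.3 [-0.5 -0.4 -0.2]
0.2 [ 0.8 -0.1  0.1]
0.14 [ 1.3 -0.9  0.1]
0.1 [-0.8 -0.1  0.9]
0.07 [-0.1 -0.6 -0.2]
8.5167
```

View pics/d_wrist.png

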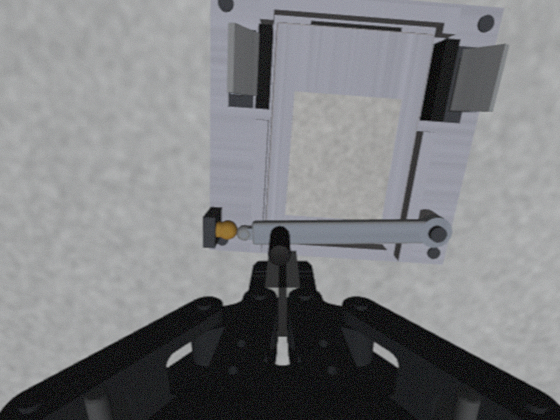

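The bar has followed, and its tip at (245,232) is now up against the ball at (228,230). I'll keep pushing while watching the force.

```bash
python3 - <<'E'
from h import *
for off in np.arange(14,0,-1.5):
    p,r=push(0.0,off); arm.servo_line(p,r,speed=40); 
    F=np.mean([arm.get_contact_force() for _ in range(4)],0); f=-(F[0]*np.cos(YAW)+F[1]*np.sin(YAW))
    print(off,f.round(2)); 
    if f>9: break
print(arm.get_time())
q,d=viewer.get_image("wrist"); cv2.imwrite("pics/e_wrist.png",q[:,:,::-1]); np.savez("e_wrist.npz",p=q,d=d,pos=arm.get_eef_pos(),rot=arm.get_eef_rot())
E
```

```text
14.0 5.41
12.5 7.89
11.0 11.63
9.4083
```

View pics/e_wrist.png

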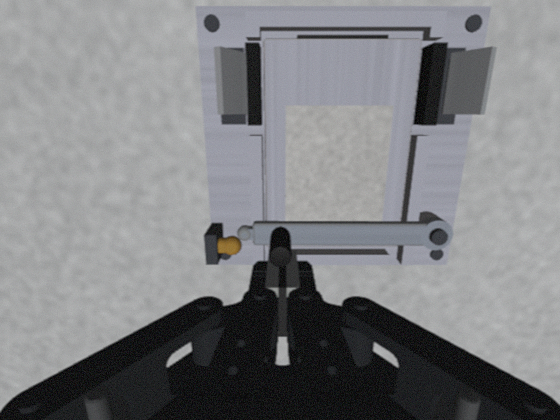

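The bar tip at (245,233) has passed the ball at (230,245), and the force is rising against the stop. I'll retreat, check the angle from above, then look at the tray.

```bash
python3 - <<'E'
from h import *
p,r=push(0.0,35); arm.servo_line(p,r,speed=120); p[2]=320; arm.servo_line(p,r,speed=250)
pos,rot=arm.get_eef_pos(),arm.get_eef_rot(); q,d=viewer.get_image("wrist"); cv2.imwrite("pics/f1.png",q[:,:,::-1]); np.savez("f1.npz",p=q,d=d,pos=pos,rot=rot)
jaws.let_go()
arm.reach([567,67,320],[np.pi,0,np.pi/2])
pos,rot=arm.get_eef_pos(),arm.get_eef_rot(); q,d=viewer.get_image("wrist"); cv2.imwrite("pics/f2.png",q[:,:,::-1]); np.savez("f2.npz",p=q,d=d,pos=pos,rot=rot)
print(arm.get_time(),pos,rot,arm.get_q(),arm.get_contact_force())
E
```

```text
12.3417 [566.95703155  66.44498563 319.9731633 ] [-3.14147546e+00  8.69777576e-04  1.56970333e+00] [-5.83788127e-03  3.29012779e-01  1.64723961e+00 -8.31323143e-04
  1.16535904e+00 -3.56788332e-03] [ 0.0263817  -0.63961861  0.34720245]
```

View pics/f1.png

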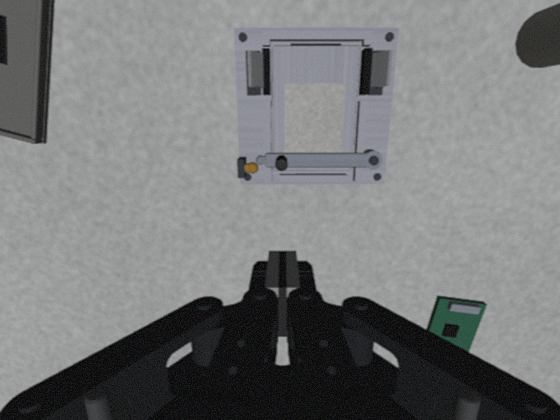

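View pics/f2.png

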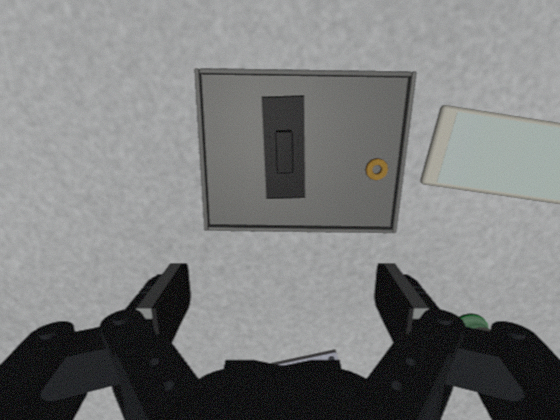

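f1 shows the bar across the carrier with its hinge at (374,160) and post top at (281,164). f2 shows the cover plate with corners at about (262,97), (303,96), (305,198) and (268,198), and the rib top near (284,152).

```bash
python3 - <<'E'
from h import *
a=np.load("f2.npz");p=a["p"];ci,T=camT("wrist",a["pos"],a["rot"])
g=cv2.cvtColor(p,cv2.COLOR_RGB2GRAY); print(g[150,230],g[110,283],g[150,284])
sub=cv2.GaussianBlur(g,(3,3),0)[80:220,225:350]
m=(sub<(int(g[150,230])+int(g[110,283]))/2).astype(np.uint8)
m=cv2.morphologyEx(m,cv2.MORPH_OPEN,np.ones((3,3)))
c=max(cv2.findContours(m,0,1)[0],key=cv2.contourArea)[:,0]+[225,80]
w=np.array([onplane(ci,T,*x,8)[:2] for x in c]).astype(np.float32); print("cover rect",cv2.minAreaRect(w))
cv2.imwrite("pics/f2z.png",cv2.resize(p[80:215,240:330,::-1],None,fx=4.4,fy=4.4,interpolation=cv2.INTER_CUBIC))
a=np.load("f1.npz");p=a["p"]
cv2.imwrite("pics/f1z.png",cv2.resize(p[20:190,225:405,::-1],None,fx=3.5,fy=3.5,interpolation=cv2.INTER_CUBIC))
E
```

```text
118 55 49
cover rect ((568.3839721679688, 107.81532287597656), (35.60991668701172, 89.6088638305664), 1.5812205076217651)
```

View pics/f2z.png

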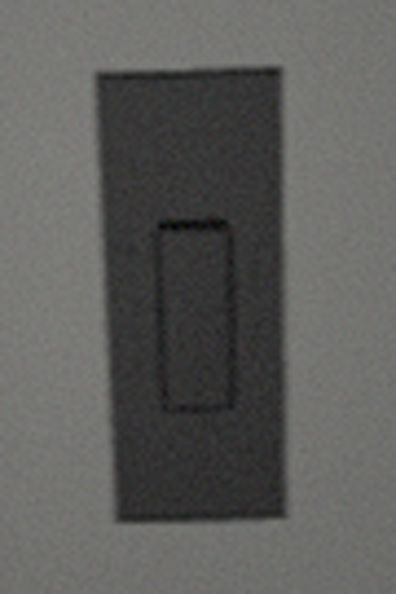

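View pics/f1z.png

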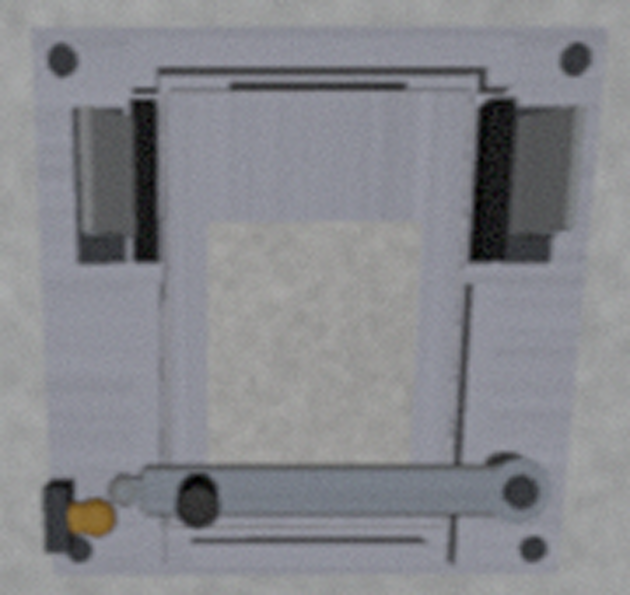

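```bash
python3 - <<'E'
from h import *
a=np.load("f2.npz");ci,T=camT("wrist",a["pos"],a["rot"])
Z=lambda x,y,f,o: ((x+.5)/f-.5+o[0],(y+.5)/f-.5+o[1])
W=np.array([onplane(ci,T,*Z(*x,4.4,(240,80)),32)[:2] for x in [(157,230),(232,230),(235,408),(165,408)]])
print(W.round(1),W.mean(0))
W=np.array([onplane(ci,T,*Z(*x,4.4,(240,80)),8)[:2] for x in [(97,74),(281,68),(286,517),(117,522)]])
print(W.round(1),W.mean(0)); e=W[0]-W[3]+W[1]-W[2]; print(np.arctan2(-e[0],e[1]))
a=np.load("f1.npz");ci,T=camT("wrist",a["pos"],a["rot"])
F=lambda x,y,z: onplane(ci,T,*Z(x,y,3.5,(225,20)),z)[:2]
S=np.array([F(63,60,5),F(576,60,5),F(533,548,5),F(79,548,5)])
d=S[0]-S[1]+S[3]-S[2]; yaw=np.arctan2(-d[0],d[1]); c,s=np.cos(yaw),np.sin(yaw); Rm=np.array([[c,-s],[s,c]]); print("carrier",S.mean(0),yaw)
loc=lambda q:((q-S.mean(0))@Rm).round(1)
print("hinge",loc(F(520,491,20)),"tip top edge",loc(F(150,466,20)),loc(F(480,466,20)),"bot edge",loc(F(150,514,20)),loc(F(480,516,20)),"post top",loc(F(199,505,45)))
E
```

```text
[[561.4 124.1]
 [574.9 124. ]
 [575.8  91.6]
 [562.7  91.6]] [568.70381595 107.83416184]
[[549.7 151.7]
 [584.8 152.7]
 [587.5  64.1]
 [552.1  63.1]] [568.50917448 107.90439339]
0.028653316897752853
carrier [ 578.63313232 -190.0478712 ] 0.2532612735440282
hinge [-40.  -50.2] tip top edge [-34.   39.6] [-34. -40.] bot edge [-45.6  39.8] [-46.1 -40.9] post top [-39.5  27.7]
```

The keeper is at about 0 rad: the bar's edges are parallel to the carrier y to within 0.01, and the post is at (-39.5, 27.7). The cover centre is (568.6,107.9) with yaw 0.028, and both rib and plate agree. Next I'll grasp it.

```bash
python3 - <<'E'
from h import *
r=[np.pi,0,np.pi/2+0.028]
arm.reach([568.6,107.9,240],r)
arm.servo_line([568.6,107.9,184.5],r,speed=80)
print(arm.get_contact_force(),arm.get_eef_pos())
jaws.grasp(); print("open",arm.get_opening(),arm.get_contact_force(),arm.get_time())
arm.servo_line([568.6,107.9,290],r,speed=150)
print("open",arm.get_opening(),arm.get_contact_force(),arm.get_time())
pos,rot=arm.get_eef_pos(),arm.get_eef_rot(); q,d=viewer.get_image("wrist"); cv2.imwrite("pics/g.png",q[:,:,::-1]); np.savez("g.npz",p=q,d=d,pos=pos,rot=rot)
E
```

```text
[-0.3089698  -0.04066791  0.30377764] [568.92860786 107.88998887 184.85199246]
open 12.83012655798382 [ 0.36736689 -0.35084592  1.89129787] 14.2917
open 12.53648678120498 [-1.03840119 -0.62753964 -1.04479924] 15.1417
```

View pics/g.png

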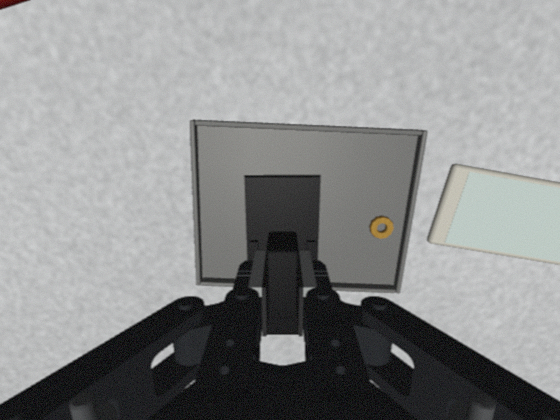

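The cover is held square, with its far edge at (245–320,177). I'll carry it to above the seat.

```bash
cat >> h.py <<'E'
O=np.array([579.2,-190.6]); SEAT=car(30,0); RS=[np.pi,0,np.pi/2+YAW]
E
python3 - <<'E'
from h import *
a=np.load("g.npz");ci,T=camT("wrist",a["pos"],a["rot"])
ct=ci["tool_from_camera"]
for u,v in [(245,176.5),(282.5,176.5),(320,176.5)]:
    o,d=ray(ci,ct,u,v); s=(44.5-o[0])/d[0]; print("edge in tool",(o+s*d).round(1))
arm.reach(np.r_[SEAT,290],RS)
arm.servo_line(np.r_[SEAT,232],RS,speed=120)
print(arm.get_time(),arm.get_opening(),arm.get_eef_pos(),SEAT,arm.get_contact_force())
pos,rot=arm.get_eef_pos(),arm.get_eef_rot(); q,d=viewer.get_image("wrist"); cv2.imwrite("pics/i.png",q[:,:,::-1]); np.savez("i.npz",p=q,d=d,pos=pos,rot=rot)
q,d=viewer.get_image("scene"); cv2.imwrite("pics/i_s.png",cv2.resize(q[200:310,160:300,::-1],None,fx=5,fy=5,interpolation=cv2.INTER_CUBIC))
E
```

```text
edge in tool [ 44.5 -17.2 173.4]
edge in tool [ 44.5  -0.  173.3]
edge in tool [ 44.5  17.2 173.3]
16.95 12.446805343413653 [ 608.66272976 -182.54990625  232.35271616] [ 608.24347309 -183.08490379] [ 0.80231264  0.02055116 -0.3253974 ]
```

View pics/i.png

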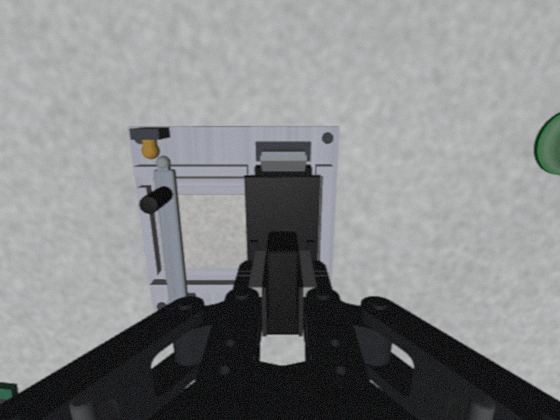

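View pics/i_s.png

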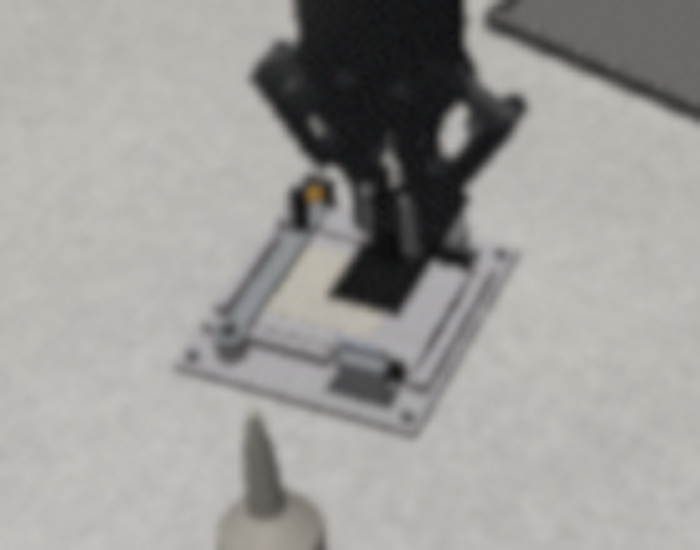

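```bash
python3 - <<'E'
from h import *
a=np.load("i.npz");p=a["p"];cv2.imwrite("pics/iz.png",cv2.resize(p[115:260,120:350,::-1],None,fx=3.4,fy=3.4,interpolation=cv2.INTER_CUBIC))
E
```

```text
(no output)
```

View pics/iz.png

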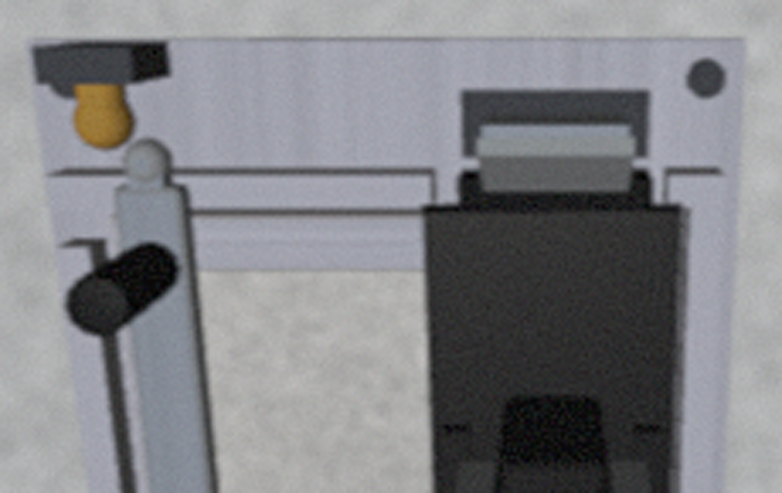

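```bash
python3 - <<'E'
from h import *
a=np.load("i.npz");ci,T=camT("wrist",a["pos"],a["rot"])
Z=lambda x,y: ((x+.5)/3.4-.5+120,(y+.5)/3.4-.5+115)
c,s=np.cos(YAW),np.sin(YAW);Rm=np.array([[c,-s],[s,c]])
loc=lambda x,y,z: ((onplane(ci,T,*Z(x,y),z)[:2]-O)@Rm).round(1)
print("clip top",loc(476,125,38),loc(632,125,38),"screw +x+y",loc(706,78,5),"plate TL",loc(28,38,5),"TR",loc(745,38,5),"post",loc(98,304,45))
for z in (54,57):print("cover edge",loc(424,207,z),loc(688,207,z))
print("tool",((a["pos"][:2]-O)@Rm).round(1))
E
```

```text
clip top [18.5 53.9] [42.1 53.9] screw +x+y [57.6 58.4] plate TL [-63.   65.3] TR [64.3 65.3] post [-39.   27.7]
cover edge [12.2 44.4] [49.  44.4]
cover edge [12.5 45. ] [48.6 45. ]
tool [30.5  0.4]
```

Clip x-centre is 30.3 and cover x-centre is 30.5, so they are aligned. I'll press down with force monitoring.

```bash
python3 - <<'E'
from h import *
F=lambda: np.mean([arm.get_contact_force() for _ in range(6)],0)
b=F(); print("base",b.round(2))
arm.servo_line(np.r_[SEAT,216],RS,speed=80)
z=216
while z>198:
    z-=1.0; arm.servo_line(np.r_[SEAT,z],RS,speed=20)
    f=F()-b; print(z,f.round(1),arm.get_eef_pos()[2].round(2))
    if f[2]>14: break
print(arm.get_time(),arm.get_opening())
E
```

```text
base [ 0.58 -0.77 -0.31]
215.0 [0.5 0.5 0.1] 215.27
214.0 [-0.3  1.6 -0.7] 214.04
213.0 [-0.9 -0.6 -1.1] 212.94
212.0 [-0.4 -0.1  0.3] 211.88
211.0 [-0.5  0.4 -0.6] 210.89
210.0 [-0.   0.8 -1. ] 209.9
209.0 [-0.   0.5 -0.3] 208.92
208.0 [-0.8  0.6  0.1] 207.89
207.0 [-0.5  0.6 -0.8] 207.0
206.0 [-0.2  0.9  0.2] 206.11
205.0 [-0.2 -0.9  1.4] 205.15
204.0 [-0.1 -1.7  2.1] 204.29
203.0 [ 0.4 -2.5  4.1] 203.4
202.0 [-1.  -0.1  5.8] 202.53
201.0 [0.  0.1 6.3] 201.73
200.0 [-0.7  1.2 -0.4] 199.1
199.0 [-1.   0.8  0.7] 198.47
198.0 [-0.9  2.2  1.7] 197.99
21.9 12.567455377897042
```

Force peaked at 6.3 N, then dropped to about 0 at 200, which is the snap. I'll press on to about 8 N.

```bash
python3 - <<'E'
from h import *
F=lambda: np.mean([arm.get_contact_force() for _ in range(10)],0)
b=np.array([.58,-.77,-.31]); z=198
while z>190:
    z-=0.6; arm.servo_line(np.r_[SEAT,z],RS,speed=15); arm.hold(0.1)
    f=F()-b; print(round(z,1),f.round(1),arm.get_eef_pos()[2].round(2))
    if f[2]>7.8: break
arm.hold(0.3); print([(F()-b)[2].round(1) for _ in range(3)],arm.get_opening(),arm.get_time())
pos,rot=arm.get_eef_pos(),arm.get_eef_rot(); print(pos,rot)
q,d=viewer.get_image("wrist"); cv2.imwrite("pics/j.png",q[:,:,::-1]); np.savez("j.npz",p=q,d=d,pos=pos,rot=rot)
q,d=viewer.get_image("scene"); cv2.imwrite("pics/j_s.png",cv2.resize(q[200:310,160:300,::-1],None,fx=5,fy=5,interpolation=cv2.INTER_CUBIC))
E
```

```text
197.4 [-1.6  2.4  2.1] 197.49
196.8 [-0.7  2.8  3.5] 196.93
196.2 [-2.5  3.4  5. ] 196.4
195.6 [-2.5  2.6  6.6] 195.98
195.0 [-3.   3.1  7.7] 195.58
194.4 [-2.8  2.8  9. ] 195.14
[np.float64(8.3), np.float64(8.3), np.float64(8.3)] 12.667031299695301 24.3
[ 608.19388997 -182.98195534  195.188533  ] [3.14136170e+00 4.36869609e-05 1.82398878e+00]
```

View pics/j.png

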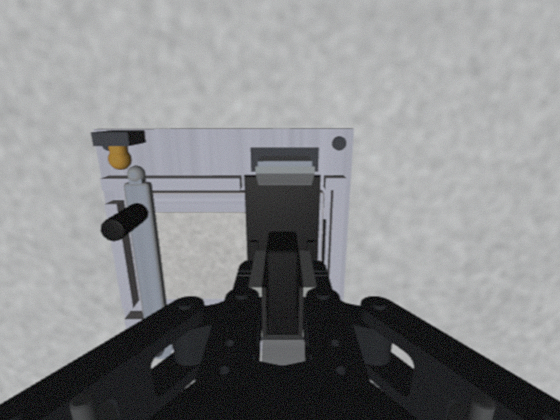

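View pics/j_s.png

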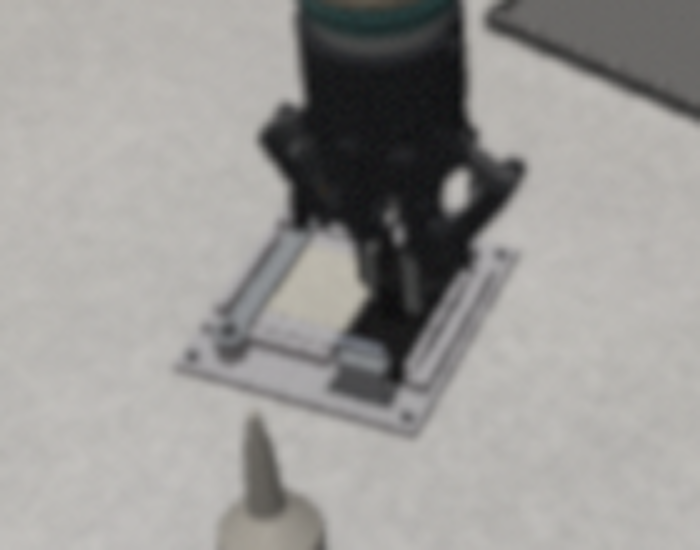

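Both views show the cover's edge under the clip catch, at (285,180) in the wrist view. The bar tip at (136,176) is past the ball at (119,158). Force is steady at 8.3 N and travel is about 3.4 mm past first touch, which agrees with 2.5 N/mm. Handing in.

```bash
python3 - <<'E'
from h import *
print(arm.get_contact_force(),arm.get_time()); print(arm.finish_job())
E
```

```text
[-2.43219784  3.00853978  8.3372305 ] 24.4
the job is handed in; nothing more can be done
None
```

I shut the keeper bar into its detent, then snapped the clip cover in under its clips. I handed the job in at 24.4 s with the gripper still pressing the cover down.

**Keeper bar:** After it passed the brass ball, the bar measured within about 0.01 rad of shut. The last picture still shows its tip past the ball.

**Cover snap:** The force peaked at 6.3 N and dropped to about 0 as the cover snapped in. The task gave about 8 N for the peak. Only the clip at the +y end can be seen clearly over the cover in the last wrist picture. For the other end I have the force drop and the coarser scene view.

**Final push:** The force held steady at 8.3 N. The tool had moved about 3.4 mm past first touch, which agrees with the strips' 2.5 N per mm.

**Alignment:** Just before pressing, the cover was within about 0.5 mm of its seat. My two carrier measurements differed by 1.7 mm, so I used their mean. About 4 N of sideways force remained at the end, which I left alone.

**Not checked at the end:** I did not measure the drive or the bystanders again. I saw no contact with them.

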